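# Turn the control board over in its rework frame and lock it

## Robot

A 6-joint arm with a two-finger parallel gripper is mounted at the origin on the work surface. World frame = base frame: x ahead of the robot, y to its left, z up, the work surface at z = 0. Lengths are in m, angles in rad, forces in N, time in s.
With the tool pointing down it reaches from about 0.4 to 0.825 m from the base axis. Payload 7 kg.
Tool frame: the origin (TCP) lies midway between the tips of the shut fingers; the grasp point (between the pads) lies 19 mm behind it; z points along the fingers, x is the direction in which the jaws open and shut, and the axes are right-handed (so a half turn about z gives the same grasp; the last joint's range is limited). The gripper opens to 88 mm and grips with 3 to 60 N. Pads are 19 mm wide; open, the fingers measure 130 mm over their backs; the gripper's body (78 mm by 193 mm) begins 47 mm behind the grasp point.
Start: joints at [-0.839, 0.359, 0.012, 0, -1.224, -0.288], TCP at [0.29, -0.61, 0.227] pointing down, gripper open.
Joint ranges: [-3.07, 3.07], [-1.43, 2.12], [-1.02, 1.25], [-3.03, 1.67], [-3.05, -0], [-3.03, 3.03]. Speed limits (rad/s): [2.39, 2.39, 3.01, 3.14, 3.14, 3.14].

## Interface

Orientations are given as [roll, pitch, yaw] about the fixed x, y, z axes, in that order (R = Rz(yaw) Ry(pitch) Rx(roll)).
In Python, from station import arm, viewer, ticket gives the robot as it stands. The module is installed in compiled form; this text tells all that it offers.
- The arm moves only by the tool step_arm, never from a script. Its argument "targets" is a list of rows, each a list of 3 entries, a list of its own where there are three numbers: the shift along the tool's x, y, z in m, then the turn, a rotation vector about the tool's x, y, z in degrees, then the opening, from -1 (shut) to 1 (fully open), so that 0 is half open. A call has exactly 8 rows; each row shifts and turns the commanded pose from where the row before left it, along the tool's axes as they then stand; what a row does not reach is not made up. A row lasts 1/10 s, in which the tool goes at most 50 mm and 8.59 degrees, less where a joint would pass 70% of its speed; a pose out of reach is approached as far as the arm can. A call is refused whole if a number of a shift passes 0.05 or a number of a turn 8.59, either way. A call with a gripper value outside its range is refused whole. The fingers move at their own pace and stop on an object; "grip_force" is the grip in N (left out, the last holds). Time passes only in rows, so rows that do not move let the fingers close, or fill a call up. It gives the time, the measured TCP pose, the force and the opening at its end, in the units of the state.
- arm.get_state(): the state, without advancing time (a new reading comes with each control period).
- viewer.grab_frame(name): name is "side" or "top"; returns (picture, depth): 384x512x3 uint8, red, green, blue; 384x512 float32, m along the optical axis (not along the pixel's ray), 0 where there is no reading.
- viewer.calibration(name): a dict with "fov_y" (degrees; the focal length in pixels is half the picture's height over the tangent of half this angle, whatever the lens; pixels are square), "cx", "cy" (the principal point, pixels), "distortion" ([k1, k2, p1, p2, k3] as OpenCV has them; the pictures are not rectified), "world_to_cam" (4x4, takes a point from world to camera coordinates). Camera axes: x right, y up, looking along -z (the intrinsics and any distortion apply to the point x, -y, -z); pixel columns grow to the right and rows downward; lengths in m; the calibration is good to about 2 mm. A picture is of the moment at which its call begins. calibration takes no time and is no camera call.
- ticket.job_done(): hands the job in, once; it reports no verdict.
The state is a dict: "t": time; "q": joint angles; "qd": joint speeds; "joint_efforts": joint torques, N m; "eef_pos": TCP position; "ee_rot": TCP orientation; "force": force on the tool from outside, world axes, zero at the start; "moment": the same for the moment, N m; "width": finger opening in m.
Only numpy, scipy, OpenCV 4.12 (cv2) and the standard library are available. Lean on these libraries where they do the work, as an engineer would, in place of code of your own. Each camera call takes 0.05 s, during which the arm holds its last target.

## Task

The planer's control board sits component side up in the rework frame, whose carrier has an orange handle. Turn the carrier over about its long axis until the bare solder side faces up and the board lies level, then turn the red lock knob clockwise fully home, so that its rod sits in the slot of the index wheel and locks the board level. Do not press on the board or its components, and leave the screwdriver, the red parts tray and the tape roll where they are.

Things in the scene. Friction and masses are not known exactly. Their poses are not given: they have to be found in the camera images.
- stand: Rework stand, fixed: grey base 130 x 300 x 12 mm, two aluminium uprights (36 x 14 mm, tops 140 mm above the bench) at y = +115 and -115 mm. Origin: centre of the underside, on the bench. The board's turning axis is parallel to its y axis, 120 mm up, above x = 0. Its x axis points away from the robot, yawed within 0.3 rad.
- handle (a point): Centre of the orange handle on the carrier's long edge: cylinder 18 mm in diameter, 30 mm long, parallel to the turning axis and 92 mm from it, 32 mm clear of the edge on an 8 mm stem. Pinched from above by its flat ends (fingers closing along the stand's y) it can turn between the fingers. In the stand's frame: x = -92 cos q, y = 0, z = 120 + 92 sin q mm, q = carrier.
- carrier (a joint): Turn of the steel carrier (112 x 192 x 14 mm) and board, rad. 0: level, component side up, handle towards the robot; grows as the handle goes up and over, away from the robot; 1.571: upright, handle on top; 3.142: turned over, level. Travel -0.25 to 3.55. Stays where left; about 2 N at the handle turns it.
- board (a point): Centre of the green circuit board, 102 x 174 x 4 mm, clamped in the carrier, its long side along the turning axis and its centre on it; this point's z axis points out of the component side (blue capacitors, heat sink, up to 26 mm tall). Fragile: do not press on board or components with more than 8 N (the rules call them carrier_c0 to carrier_c8).
- knob_grip (a point): Point on the vertical axis of the red lock knob, at the middle of its bar grip, 192 mm above the bench, at x = -78, y = +150 mm in the stand's frame. The bar is 46 mm long, 12 mm thick and 26 mm high (from 179 to 205 mm above the bench). White mark: the end on the locking rod's side.
- knob (a joint): Turn of the lock knob, rad, clockwise from above, 0 to the stop at 1.35. Seen from above, its bar and the 8 mm locking rod below point at (1.35 - value) from the stand's x axis towards its y axis. With the board turned over and within about 0.1 rad of level the rod slips into the slot and draws it level; from 0.3 rad off it is blocked, at about 1.1. Friction about 0.06 N m.
- screwdriver: Loose screwdriver, 190 mm long, lying on the bench beyond the frame. Bystander. Origin: about its middle, underside.
- parts_tray: Loose red open tray, 100 x 80 x 35 mm, to the right of the frame. Bystander. Origin: centre of its underside.
- tape_roll: Loose yellow ring of tape, 90 mm outside and 72 mm inside diameter, 25 mm high, to the left of the frame. Bystander. Origin: centre of its underside.
- slot (a point): Centre of the mouth of the index wheel's only slot, 10 mm wide, between two yellow teeth. The wheel, 84 mm across, turns with the carrier at y = +150 mm of the stand, centre on the turning axis; the slot is opposite the handle, this point 36 mm from the axis. With the board turned over and level it faces the lock post, at the height of the rod (120 mm).

How it is judged:
On the way, in this order (a step that is already met when the one before it is completed fails the run):
1. the board is turned over, within 0.3 rad of level (value of joint carrier between 2.842 and 3.442 rad), for 0.2 s.
2. the knob is turned clockwise to within 0.1 rad of its stop (value of joint knob above 1.25 rad), for 0.2 s.
At the end, for the whole second after the job is handed in: The board is turned over, solder side up, level within 0.08 rad and at rest, and the lock knob is within 0.1 rad of its clockwise stop (value of joint carrier between 3.062 and 3.222 rad and value of joint knob above 1.25 rad and velocity of joint carrier between -0.1 and 0.1 rad/s); the robot touches nothing.
It fails at once if the board or one of its components is pressed with more than 8 N (contact force between any of the fingers, the arm and carrier_c0 above 8 N or contact force between any of the fingers, the arm and carrier_c1 above 8 N or contact force between any of the fingers, the arm and carrier_c2 above 8 N or contact force between any of the fingers, the arm and carrier_c3 above 8 N or contact force between any of the fingers, the arm and carrier_c4 above 8 N or contact force between any of the fingers, the arm and carrier_c5 above 8 N or contact force between any of the fingers, the arm and carrier_c6 above 8 N or contact force between any of the fingers, the arm and carrier_c7 above 8 N or contact force between any of the fingers, the arm and carrier_c8 above 8 N).
It fails at once if the screwdriver, the parts tray or the tape roll is moved by more than 30 mm (distance of any of screwdriver, parts_tray, tape_roll from where it was at the start of the episode above 0.03 m).
It also fails if it takes over 48 s, if anything falls off the work surface, if the arm or the gripper's body presses on something with over 40 N, if the wrist force passes 120 N, or if a joint passes its speed limit or range.

## Working session

There is one attempt and no reset: what is moved stays moved. The work goes in short steps, Python scripts to look and compute and a tool call to move; the robot and the scene stay as the last step left them, time stands still between calls to the robot, and variables do not carry over. Pictures are saved under pics/ and viewed, and the job is handed in when it is done.

Besides the shell and the picture viewer there is one more tool, called after "Emit:" as name(argument=value, ...), one argument or row to a line, values as JSON. step_arm: Moves the arm, as the interface text tells. Its arguments: {"type":"object","properties":{"targets":{"type":"array"},"grip_force":{"type":"number"}},"required":["targets"]}

```bash
mkdir -p pics; python3 - <<'E'
from station import arm, viewer
import cv2, numpy as np
print(arm.get_state())
for n in ("side","top"):
    p,d=viewer.grab_frame(n)
    cv2.imwrite(f"pics/{n}0.png",p[:,:,::-1]); np.save(f"{n}0.npy",d); np.save(f"{n}0p.npy",p)
    print(n,viewer.calibration(n))
E
```

```text
{'t': 0.0, 'q': array([-8.38936716e-01,  3.59362145e-01,  1.10593201e-02, -3.83636828e-04,
       -1.22407787e+00, -2.88076994e-01]), 'qd': array([-2.05857414e-04,  1.21265946e-05,  7.63161171e-05, -6.11499789e-04,
       -2.23548100e-03, -4.06027487e-04]), 'joint_efforts': array([ 1.26032542e-04, -5.82731152e+01,  2.93050522e+01,  6.99721053e+00,
        6.77369404e-03, -1.16172278e-04]), 'eef_pos': array([ 0.28958001, -0.6091869 ,  0.22563284]), 'ee_rot': array([-3.14148826e+00, -1.62155103e-03,  2.01444821e+00]), 'force': array([ 1.00875988,  0.56482325, -0.26208088]), 'moment': array([ 0.01505622, -0.03902189,  0.00919904]), 'width': 0.0874553365958058}
side {'fov_y': 57.1195938246088, 'cx': 253.4159604829418, 'cy': 189.10825931163512, 'distortion': array([-0.07542544,  0.        ,  0.        ,  0.        ,  0.        ]), 'world_to_cam': array([[-0.92177841, -0.38714112, -0.0211259 ,  0.61288039],
       [ 0.19438512, -0.50859968,  0.83877338, -0.22938154],
       [-0.3354683 ,  0.76905664,  0.54407068, -0.73030026],
       [ 0.        ,  0.        ,  0.        ,  1.        ]])}
top {'fov_y': 57.44325814918117, 'cx': 258.747662163247, 'cy': 194.06183368752946, 'distortion': array([-0.01484159,  0.        ,  0.        ,  0.        ,  0.        ]), 'world_to_cam': array([[ 0.00947189, -0.99975387,  0.0200618 ,  0.01879134],
       [ 0.99870847,  0.01045969,  0.0497191 , -0.63268292],
       [-0.0499167 ,  0.01956496,  0.99856173, -1.04027321],
       [ 0.        ,  0.        ,  0.        ,  1.        ]])}
```

View pics/side0.png

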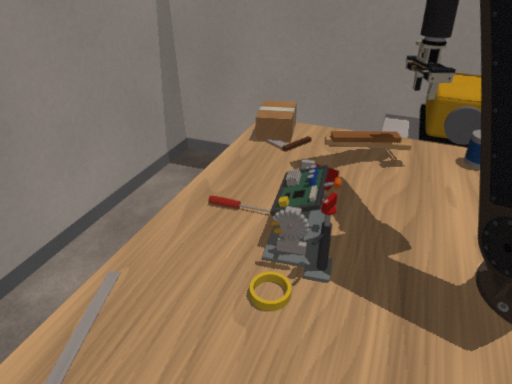

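View pics/top0.png

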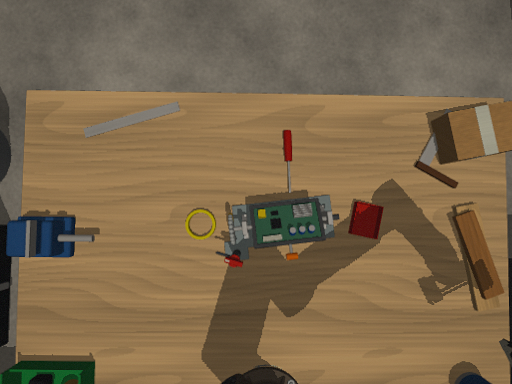

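The top view shows the frame at about (285,222), with the orange handle at (292,256), the red knob at (233,260), the tape at (200,224), the tray at (366,219) and the screwdriver at (288,160). The side view shows the index wheel near (292,225). Next I'll measure these points.

```bash
cat > h.py <<'E'
import numpy as np, cv2
from station import viewer
def cal(n):
    c=viewer.calibration(n); f=192/np.tan(np.radians(c['fov_y']/2))
    K=np.array([[f,0,c['cx']],[0,f,c['cy']],[0,0,1]]); return K,c['distortion'],c['world_to_cam']
def unproj(n,uv,d):
    K,D,T=cal(n); uv=np.asarray(uv,float).reshape(-1,1,2)
    p=cv2.undistortPoints(uv,K,D).reshape(-1,2); d=np.asarray(d).reshape(-1)
    X=np.c_[p[:,0]*d,-p[:,1]*d,-d,np.ones(len(d))]
    return (np.linalg.inv(T)@X.T).T[:,:3]
def cloud(n,d):
    v,u=np.mgrid[0:384,0:512]
    return unproj(n,np.c_[u.ravel(),v.ravel()],d.ravel()).reshape(384,512,3)
def proj(n,P):
    K,D,T=cal(n); P=np.atleast_2d(P); C=(T@np.c_[P,np.ones(len(P))].T).T
    C=np.c_[C[:,0],-C[:,1],-C[:,2]]
    return cv2.projectPoints(C,np.zeros(3),np.zeros(3),K,D)[0].reshape(-1,2)
E
python3 - <<'E'
from h import *
for n in("top","side"):
    p=np.load(f"{n}0p.npy"); d=np.load(f"{n}0.npy"); W=cloud(n,d)
    hsv=cv2.cvtColor(p,cv2.COLOR_RGB2HSV).astype(int); h,s,v=hsv[...,0],hsv[...,1],hsv[...,2]
    reg=(W[...,0]>.3)&(W[...,0]<.9)&(abs(W[...,1])<.5)&(d>0)&(W[...,2]>-.01)&(W[...,2]<.3)
    for nm,m in dict(orange=(h>=5)&(h<=14)&(s>200)&(v>120),red=((h<4)|(h>175))&(s>170)&(v>80),green=(h>50)&(h<85)&(s>90)&(v>40),yel=(h>23)&(h<32)&(s>180)&(v>100)).items():
        m=m&reg
        k,l,st,c=cv2.connectedComponentsWithStats(m.astype(np.uint8))
        for i in range(1,k):
            if st[i,4]<12: continue
            q=W[l==i]; print(n,nm,c[i].round(1),st[i,4],"med",np.median(q,0).round(3),"min",q.min(0).round(3),"max",q.max(0).round(3))
    x0,y0,x1,y1=(190,170,390,290) if n=="top" else (190,150,370,300)
    cv2.imwrite(f"pics/{n}0c.png",cv2.resize(p[y0:y1,x0:x1,::-1],None,fx=4,fy=4,interpolation=cv2.INTER_CUBIC))
E
```

```text
top orange [291.8 256.3] 59 med [ 0.465 -0.06   0.157] min [ 0.457 -0.073  0.153] max [ 0.471 -0.047  0.162]
top red [287.4 145. ] 217 med [ 0.781 -0.059  0.023] min [ 0.735 -0.072  0.014] max [ 0.827 -0.049  0.029]
top red [364.6 219.4] 680 med [ 0.56  -0.299  0.002] min [ 0.507 -0.34  -0.003] max [ 0.611 -0.252  0.04 ]
top red [235.2 256.6] 28 med [0.465 0.087 0.177] min [0.452 0.077 0.103] max [0.47  0.097 0.183]
top red [234.3 262.6] 78 med [0.453 0.088 0.203] min [0.442 0.068 0.175] max [0.465 0.108 0.207]
top green [285.4 223. ] 1364 med [ 0.55  -0.044  0.122] min [ 0.497 -0.139  0.101] max [0.608 0.04  0.14 ]
top yel [199.9 223.8] 282 med [0.542 0.201 0.023] min [ 0.497  0.155 -0.003] max [0.586 0.244 0.029]
top yel [261.4 213.2] 63 med [0.576 0.02  0.126] min [0.565 0.009 0.105] max [0.587 0.029 0.134]
side orange [337.6 180.8] 42 med [ 0.465 -0.055  0.156] min [ 0.457 -0.299  0.021] max [ 0.505 -0.041  0.158]
side red [331.7 172.4] 50 med [ 0.525 -0.327  0.021] min [ 0.505 -0.332  0.001] max [ 0.536 -0.281  0.034]
side red [329.7 204.5] 215 med [0.453 0.1   0.193] min [ 0.442 -0.241 -0.003] max [0.503 0.116 0.204]
side red [224.2 200.9] 124 med [ 0.777 -0.053  0.021] min [ 0.736 -0.062  0.01 ] max [ 0.825 -0.043  0.025]
side green [319.1 176.4] 49 med [ 0.519 -0.098  0.133] min [ 0.51  -0.137  0.131] max [ 0.531 -0.056  0.136]
side green [301.8 191.3] 233 med [ 0.546 -0.037  0.121] min [ 0.514 -0.131  0.111] max [0.578 0.024 0.131]
```

View pics/top0c.png

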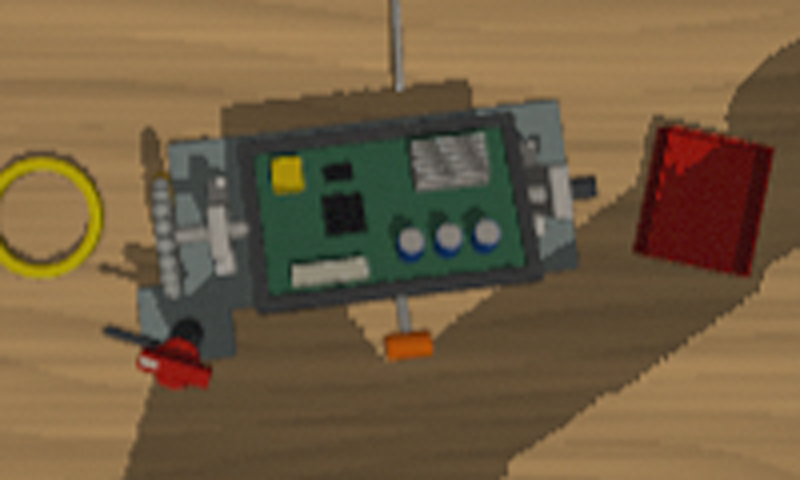

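View pics/side0c.png

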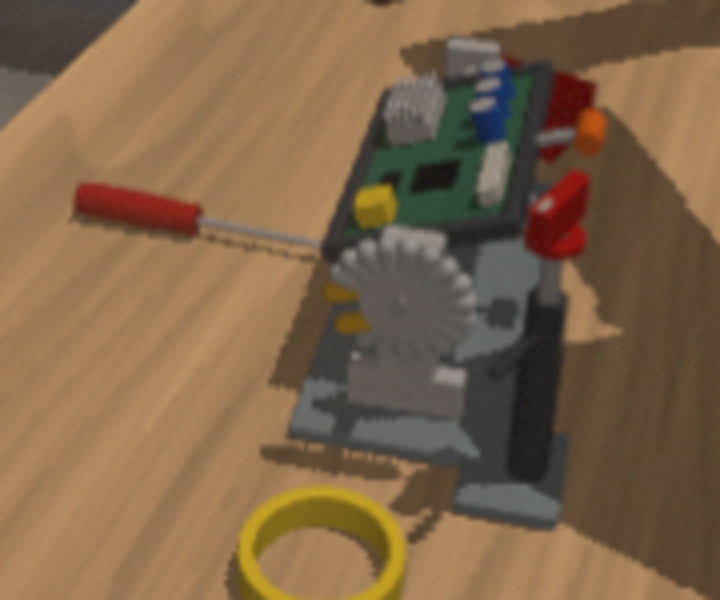

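The zoomed views agree with the description: the handle end is raised (its top is at z≈157 mm, so q≈0.3), the stand yaw is about +0.14 rad, and the white mark on the knob is at the left end. I'll fit the stand pose and q, then check them by overlaying the model on the pictures.

```bash
cat > fit.py <<'E'
from h import *
from scipy.optimize import least_squares
def S2W(O,a,P):
    c,s=np.cos(a),np.sin(a); P=np.atleast_2d(P)
    return np.c_[O[0]+c*P[:,0]-s*P[:,1],O[1]+s*P[:,0]+c*P[:,1],P[:,2]]
def handle(O,a,q): return S2W(O,a,[-.092*np.cos(q),0,.12+.092*np.sin(q)])
E
python3 - <<'E'
from fit import *
G=[];
for n in("top","side"):
    p=np.load(f"{n}0p.npy"); d=np.load(f"{n}0.npy"); W=cloud(n,d)
    hsv=cv2.cvtColor(p,cv2.COLOR_RGB2HSV).astype(int); h,s,v=hsv[...,0],hsv[...,1],hsv[...,2]
    m=(h>50)&(h<85)&(s>90)&(v>40)&(abs(W[...,0]-.55)<.1)&(abs(W[...,1]+.05)<.12)
    q=W[m]; G.append(q)
    for _ in range(3):
        c=q.mean(0); N=np.linalg.svd(q-c,full_matrices=False)[2][2]; N*=np.sign(N[2]); r=(q-c)@N; q=q[abs(r)<.003]
    print(n,"plane c",c.round(4),"N",N.round(4),"tilt",np.arccos(N[2]).round(3),"a from N",np.arctan2(N[1],N[0]).round(3), len(q))
    if n=="top":
        # image-based rect of board
        pts=np.argwhere(m)[:,::-1].astype(np.float32); hull=cv2.convexHull(pts); print(cv2.minAreaRect(hull))
        bx=cv2.boxPoints(cv2.minAreaRect(hull));
        # intersect with plane
        Kc=unproj(n,bx,np.ones(4)); C=np.linalg.inv(cal(n)[2])[:3,3]
        P=[C+(k-C)*((c-C)@N)/((k-C)@N) for k in Kc]; P=np.array(P); print(P.round(4)); print("center",P.mean(0).round(4), [np.linalg.norm(P[i]-P[i-1]).round(4) for i in range(4)])
        e=[P[i]-P[i-1] for i in range(4)]; print([np.arctan2(k[1],k[0]).round(3) for k in e])
O=np.array([.551,-.049]);a=.138;qq=.3
for n in("top","side"):
    p=np.load(f"{n}0p.npy")[:,:,::-1].copy()
    x0,y0,x1,y1=(190,170,390,290) if n=="top" else (190,150,370,300)
    im=cv2.resize(p[y0:y1,x0:x1],None,fx=4,fy=4,interpolation=cv2.INTER_CUBIC)
    pl=[[-.065,-.15,.012],[.065,-.15,.012],[.065,.15,.012],[-.065,.15,.012],[-.078,.15,.205],[-.078,.15,.12],[0,.115,.14],[0,-.115,.14]]
    for w in list(S2W(O,a,pl))+list(handle(O,a,qq)):
        u=(proj(n,w)[0]-[x0,y0]+.5)*4; cv2.circle(im,tuple(int(k) for k in u),4,(255,0,255),1)
    cv2.imwrite(f"pics/{n}0o.png",im)
E
```

```text
top plane c [ 0.55   -0.0549  0.1215] N [0.8182 0.0455 0.5732] tilt 0.96 a from N 0.056 113
((183.5618133544922, 286.1705322265625), (57.320735931396484, 310.4139709472656), 58.309181213378906)
[[ 0.3288  0.4468  0.3974]
 [ 0.6829 -0.1122 -0.0635]
 [ 0.5357 -0.1622  0.1504]
 [ 0.2793  0.3479  0.476 ]]
center [0.4567 0.1301 0.2401] [np.float64(0.1357), np.float64(0.8064), np.float64(0.2644), np.float64(0.6572)]
[np.float64(1.106), np.float64(-1.006), np.float64(-2.814), np.float64(2.037)]
side plane c [ 0.5422 -0.0433  0.1231] N [0.3242 0.041  0.9451] tilt 0.333 a from N 0.126 296
```

View pics/top0o.png

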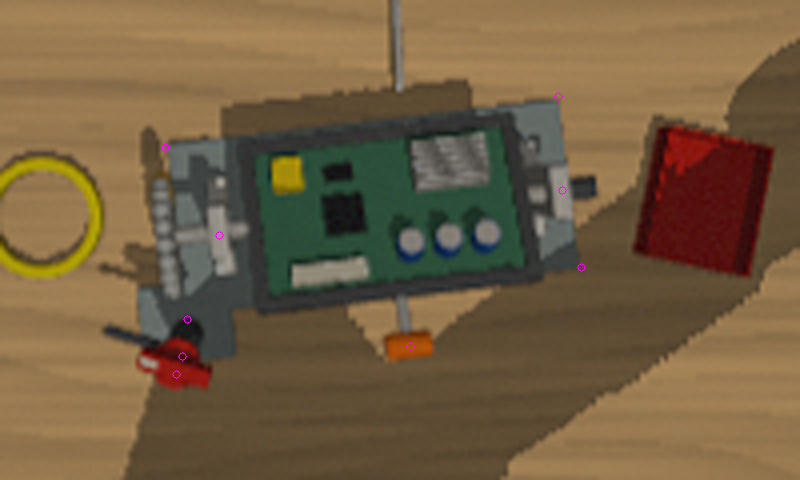

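View pics/side0o.png

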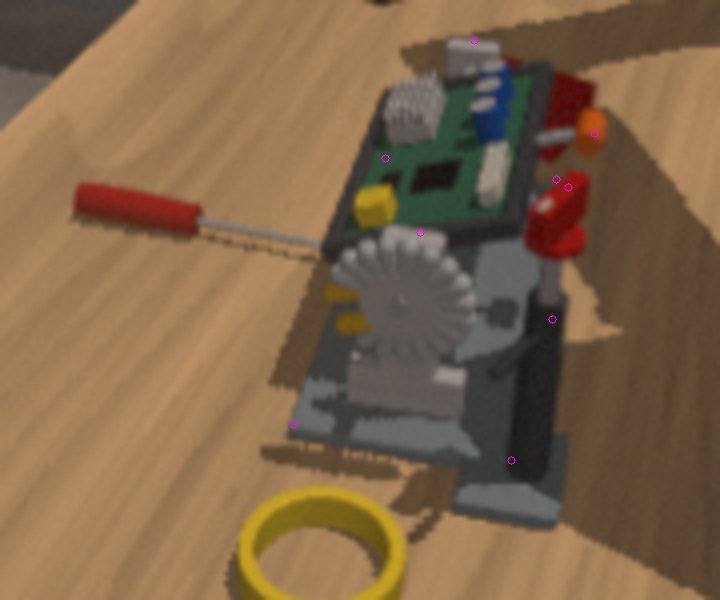

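The fit is consistent to about 2–3 mm: stand at (0.551, -0.049), yaw ≈0.125, q≈0.32, handle centre ≈(0.464, -0.059, 0.149). I'm moving the tool above the handle.

Emit:
step_arm(
  targets=[
    [[0.035, 0.033, 0], [0, 0, 0], 0.3],
    [[0.035, 0.033, 0], [0, 0, 0], 0.3],
    [[0.035, 0.033, 0], [0, 0, 0], 0.3],
    [[0.035, 0.033, 0], [0, 0, 0], 0.3],
    [[0.035, 0.033, 0], [0, 0, 0], 0.3],
    [[0.035, 0.033, 0], [0, 0, 0], 0.3],
    [[0.035, 0.033, 0], [0, 0, 0], 0.3],
    [[0.035, 0.033, 0], [0, 0, 0], 0.3],
  ],
  grip_force=12,
)

```text
t: 0.9
eef_pos: [0.408, -0.2415, 0.2265]
ee_rot: [3.142, -0.0, 2.014]
force: [1.7, 0.2, 0.3]
width: 0.0568
```

Emit:
step_arm(
  targets=[
    [[0.0355, 0.0324, 0], [0, 0, 0], 0.3],
    [[0.0355, 0.0324, 0], [0, 0, 0], 0.3],
    [[0.0355, 0.0324, 0], [0, 0, 0], 0.3],
    [[0.0355, 0.0324, 0], [0, 0, 0], 0.3],
    [[0, 0, 0], [0, 0, 6], 0.3],
    [[0, 0, 0], [0, 0, 6], 0.3],
    [[0, 0, 0], [0, 0, 6], 0.3],
    [[0, 0, 0], [0, 0, 0], 0.3],
  ],
)

```text
t: 1.7
eef_pos: [0.4638, -0.0593, 0.2263]
ee_rot: [-3.141, -0.0, 1.699]
force: [0.5, -0.3, -0.4]
width: 0.0568
```

```bash
cat > look.py <<'E'
import sys
from h import *
k=sys.argv[1]; cx=sys.argv[2:]
for n,b in (("top",(190,170,390,290)),("side",(190,150,390,300))):
    p,d=viewer.grab_frame(n); np.save(f"{n}{k}.npy",d); np.save(f"{n}{k}p.npy",p)
    x0,y0,x1,y1=b
    cv2.imwrite(f"pics/{n}{k}.png",cv2.resize(p[y0:y1,x0:x1,::-1],None,fx=4,fy=4,interpolation=cv2.INTER_CUBIC))
E
python3 look.py 1
```

```text
(no output)
```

View pics/side1.png

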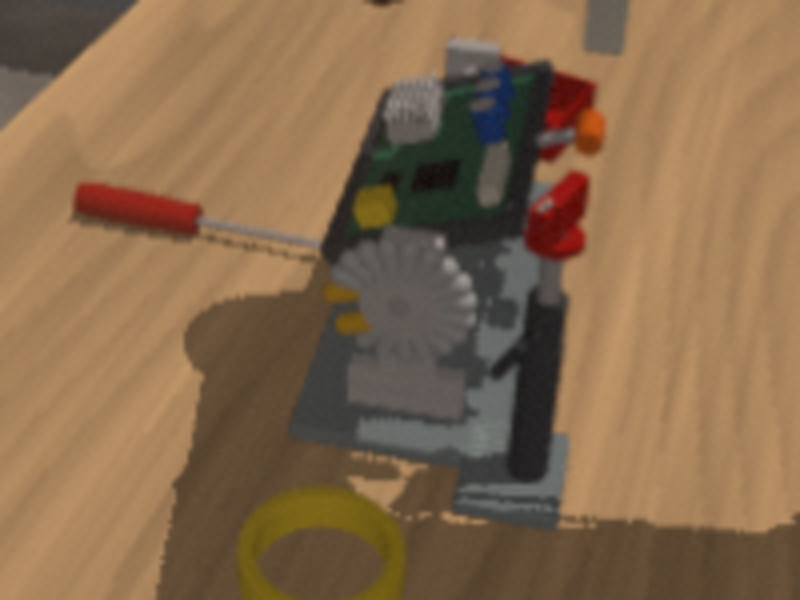

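View pics/top1.png

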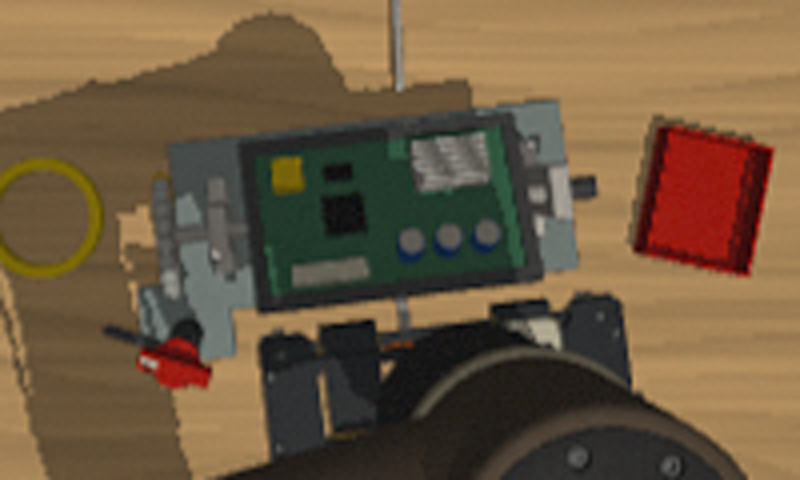

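The side view shows one finger above the handle at (605,40) and the handle at (590,130). The top view shows the gripper straddling the stem with clearance to the knob. I'll descend and pinch.

Emit:
step_arm(
  targets=[
    [[0, 0, 0.02], [0, 0, 0], 0.3],
    [[0, 0, 0.02], [0, 0, 0], 0.3],
    [[0, 0, 0.02], [0, 0, 0], 0.3],
    [[0, 0, 0.02], [0, 0, 0], 0.3],
    [[0, 0, 0.014], [0, 0, 0], 0.3],
    [[0, 0, 0], [0, 0, 0], 0.3],
    [[0, 0, 0], [0, 0, 0], -0.6],
    [[0, 0, 0], [0, 0, 0], -0.6],
  ],
)

```text
t: 2.6
eef_pos: [0.4647, -0.0595, 0.1335]
ee_rot: [3.14, 0.0, 1.701]
force: [0.5, 0.3, 0.0]
width: 0.046
```

Emit:
step_arm(
  targets=[
    [[0, 0, 0], [0, 0, 0], -0.6],
    [[0, 0, 0], [0, 0, 0], -0.6],
    [[0, 0, 0], [0, 0, 0], -0.6],
    [[0, 0, 0], [0, 0, 0], -0.6],
    [[0, 0, 0], [0, 0, 0], -0.6],
    [[0, 0, 0], [0, 0, 0], -0.6],
    [[0, 0, 0], [0, 0, 0], -0.6],
    [[0, 0, 0], [0, 0, 0], -0.6],
  ],
)

```text
t: 3.4
eef_pos: [0.4642, -0.0591, 0.1327]
ee_rot: [3.141, -0.0, 1.701]
force: [-1.8, 4.8, 3.1]
width: 0.0296
```

```bash
python3 look.py 2
```

```text
(no output)
```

View pics/side2.png

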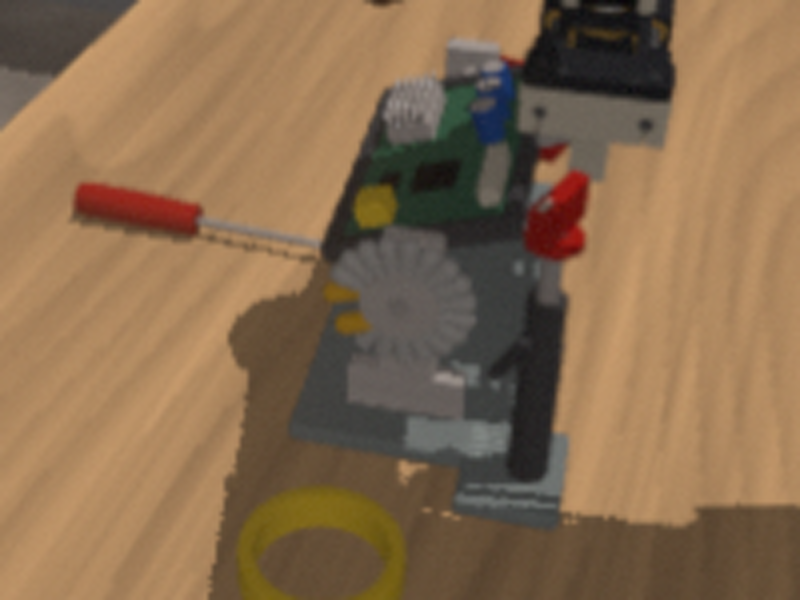

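Width is 29.6 mm, so the handle is pinched. Now I'll compute the arc increments.

```bash
python3 -c "
import numpy as np
q=np.linspace(.32,3.14,25);x=-.092*np.cos(q);z=.092*np.sin(q)
for i in range(24): print(i,round(q[i+1],2),round(x[i+1]-x[i],4),round(-(z[i+1]-z[i]),4))"
```

```text
0 0.44 0.004 -0.01
1 0.56 0.0051 -0.0095
2 0.67 0.0062 -0.0088
3 0.79 0.0072 -0.008
4 0.91 0.0081 -0.0071
5 1.03 0.0089 -0.0061
6 1.14 0.0095 -0.0051
7 1.26 0.0101 -0.0039
8 1.38 0.0105 -0.0027
9 1.5 0.0107 -0.0014
10 1.61 0.0108 -0.0002
11 1.73 0.0107 0.0011
12 1.85 0.0105 0.0023
13 1.96 0.0102 0.0036
14 2.08 0.0097 0.0047
15 2.2 0.0091 0.0058
16 2.32 0.0083 0.0069
17 2.44 0.0075 0.0078
18 2.55 0.0065 0.0086
19 2.67 0.0055 0.0093
20 2.79 0.0043 0.0099
21 2.9 0.0031 0.0103
22 3.02 0.0019 0.0106
23 3.14 0.0007 0.0108
```

Emit:
step_arm(
  targets=[
    [[0, 0.004, -0.01], [0, 0, 0], -0.6],
    [[0, 0.0051, -0.0095], [0, 0, 0], -0.6],
    [[0, 0.0062, -0.0088], [0, 0, 0], -0.6],
    [[0, 0.0072, -0.008], [0, 0, 0], -0.6],
    [[0, 0.0081, -0.0071], [0, 0, 0], -0.6],
    [[0, 0.0089, -0.0061], [0, 0, 0], -0.6],
    [[0, 0.0095, -0.0051], [0, 0, 0], -0.6],
    [[0, 0.0101, -0.0039], [0, 0, 0], -0.6],
  ],
  grip_force=15,
)

```text
t: 4.3
eef_pos: [0.5222, -0.0518, 0.1916]
ee_rot: [-3.139, -0.0, 1.7]
force: [-3.0, 4.2, -2.0]
width: 0.0299
```

Emit:
step_arm(
  targets=[
    [[0, 0.0105, -0.0027], [0, 0, 0], -0.6],
    [[0, 0.0107, -0.0014], [0, 0, 0], -0.6],
    [[0, 0.0108, -0.0002], [0, 0, 0], -0.6],
    [[0, 0.0107, 0.0011], [0, 0, 0], -0.6],
    [[0, 0.0105, 0.0023], [0, 0, 0], -0.6],
    [[0, 0.0102, 0.0036], [0, 0, 0], -0.6],
    [[0, 0.0097, 0.0047], [0, 0, 0], -0.6],
    [[0, 0.0091, 0.0058], [0, 0, 0], -0.6],
  ],
)

```text
t: 5.1
eef_pos: [0.6059, -0.0413, 0.1791]
ee_rot: [3.139, 0.001, 1.701]
force: [-1.3, 2.6, 4.3]
width: 0.03
```

```bash
python3 look.py 3
```

```text
(no output)
```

View pics/side3.png

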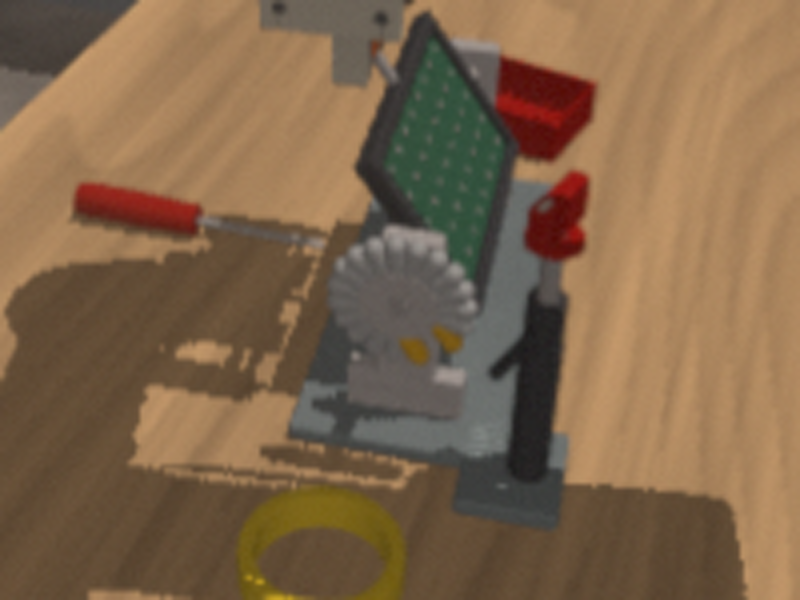

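The board is past upright, solder side towards the camera, with the yellow slot teeth swinging round at (430,345). I'll continue the arc.

Emit:
step_arm(
  targets=[
    [[0, 0.0083, 0.0069], [0, 0, 0], -0.6],
    [[0, 0.0075, 0.0078], [0, 0, 0], -0.6],
    [[0, 0.0065, 0.0086], [0, 0, 0], -0.6],
    [[0, 0.0055, 0.0093], [0, 0, 0], -0.6],
    [[0, 0.0043, 0.0099], [0, 0, 0], -0.6],
    [[0, 0.0031, 0.0103], [0, 0, 0], -0.6],
    [[0, 0.0019, 0.0106], [0, 0, 0], -0.6],
    [[0, 0.0007, 0.0108], [0, 0, 0], -0.6],
  ],
)

```text
t: 6.0
eef_pos: [0.6446, -0.0364, 0.1049]
ee_rot: [3.136, 0.001, 1.701]
force: [6.1, 0.9, 3.6]
width: 0.03
```

Emit:
step_arm(
  targets=[
    [[0, 0, 0], [0, 0, 0], -0.6],
    [[0, 0, 0], [0, 0, 0], -0.6],
    [[0, 0, 0], [0, 0, 0], -0.6],
    [[0, 0, 0], [0, 0, 0], -0.6],
    [[0, 0, 0], [0, 0, 0], -0.6],
    [[0, 0, 0], [0, 0, 0], -0.6],
    [[0, 0, 0], [0, 0, 0], -0.6],
    [[0, 0, 0], [0, 0, 0], -0.6],
  ],
)

```text
t: 6.8
eef_pos: [0.6444, -0.0364, 0.1043]
ee_rot: [3.137, 0.001, 1.701]
force: [7.7, -0.2, -2.8]
width: 0.0301
```

```bash
python3 look.py 4; cat > plane.py <<'E'
import sys
from h import *
k=sys.argv[1]
for n in("top","side"):
    p=np.load(f"{n}{k}p.npy"); d=np.load(f"{n}{k}.npy"); W=cloud(n,d)
    hsv=cv2.cvtColor(p,cv2.COLOR_RGB2HSV).astype(int); h,s,v=hsv[...,0],hsv[...,1],hsv[...,2]
    m=(h>50)&(h<85)&(s>70)&(v>30)&(abs(W[...,0]-.55)<.07)&(abs(W[...,1]+.05)<.1)&(abs(W[...,2]-.12)<.06)
    q=W[m]
    if len(q)<50: print(n,"few",len(q)); continue
    sx=np.array([np.cos(.13),np.sin(.13)]); X=(q[:,:2]-[.551,-.049])@sx; Y=(q[:,:2]-[.551,-.049])@[-sx[1],sx[0]]
    A=np.c_[X,Y,np.ones(len(X))]
    from scipy.optimize import least_squares
    r=least_squares(lambda t:A@t-q[:,2],[0,0,.12],loss='soft_l1',f_scale=.002).x
    print(n,len(q),"slope x (tan of q-pi, sign -)",r.round(4), "q=pi%+.3f"%(-np.arctan(r[0])))
E
python3 plane.py 4
```

```text
top 1918 slope x (tan of q-pi, sign -) [ 0.0491 -0.0013  0.1212] q=pi-0.049
side 1206 slope x (tan of q-pi, sign -) [0.0498 0.0004 0.1196] q=pi-0.050
```

View pics/side4.png

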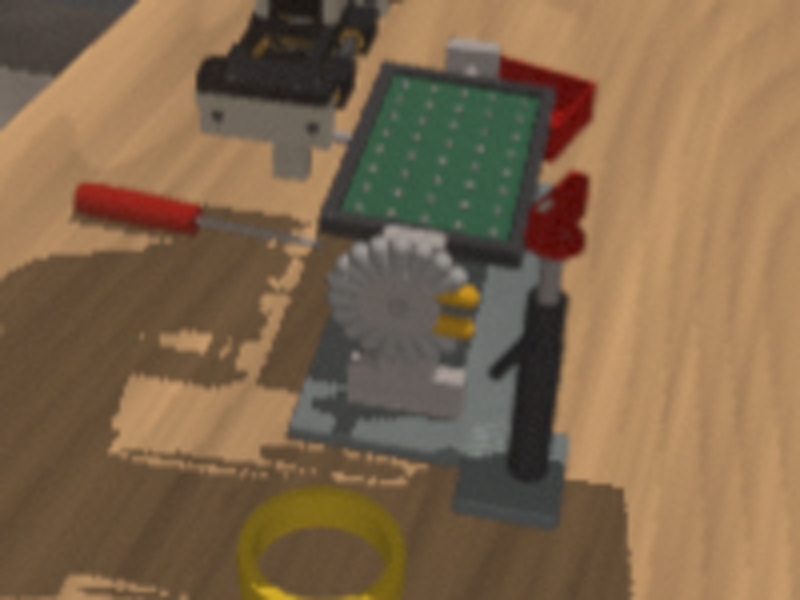

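The board is turned over with the slot teeth facing the lock post at (460,310). Both cameras give q = π−0.05, so I'll lower the handle about 4.5 mm and then release.

Emit:
step_arm(
  targets=[
    [[0, 0, 0.002], [0, 0, 0], -0.6],
    [[0, 0, 0.002], [0, 0, 0], -0.6],
    [[0, 0, 0.001], [0, 0, 0], -0.6],
    [[0, 0, 0], [0, 0, 0], -0.6],
    [[0, 0, 0], [0, 0, 0], -0.6],
    [[0, 0, 0], [0, 0, 0], -0.6],
    [[0, 0, 0], [0, 0, 0], -0.6],
    [[0, 0, 0], [0, 0, 0], -0.6],
  ],
)

```text
t: 7.7
eef_pos: [0.6444, -0.0364, 0.0998]
ee_rot: [3.137, 0.001, 1.701]
force: [6.3, 0.8, 0.5]
width: 0.0303
```

```bash
python3 look.py 5; python3 plane.py 5
```

```text
top 1924 slope x (tan of q-pi, sign -) [-0.0013  0.0002  0.1212] q=pi+0.001
side 1190 slope x (tan of q-pi, sign -) [0.0015 0.0013 0.1197] q=pi-0.002
```

The board is level (q = π within 0.002). I'm releasing and rising.

Emit:
step_arm(
  targets=[
    [[0, 0, 0], [0, 0, 0], 0.2],
    [[0, 0, 0], [0, 0, 0], 0.2],
    [[0, 0, 0], [0, 0, 0], 0.2],
    [[0, 0, 0], [0, 0, 0], 0.2],
    [[0, 0, -0.02], [0, 0, 0], 0.2],
    [[0, 0, -0.03], [0, 0, 0], 0.2],
    [[0, 0, -0.04], [0, 0, 0], 0.2],
    [[0, 0, -0.05], [0, 0, 0], 0.2],
  ],
)

```text
t: 8.6
eef_pos: [0.6403, -0.0365, 0.2383]
ee_rot: [-3.138, 0.0, 1.7]
force: [1.9, 0.3, -0.7]
width: 0.0528
```

```bash
python3 look.py 6; python3 plane.py 6; python3 - <<'E'
from h import *
P=[]
for n in("top","side"):
    p=np.load(f"{n}6p.npy"); d=np.load(f"{n}6.npy"); W=cloud(n,d)
    hsv=cv2.cvtColor(p,cv2.COLOR_RGB2HSV).astype(int); h,s,v=hsv[...,0],hsv[...,1],hsv[...,2]
    m=((h<6)|(h>174))&(s>140)&(v>60)&(abs(W[...,0]-.454)<.04)&(abs(W[...,1]-.09)<.04)
    top=m&(W[...,2]>.199); q=W[top]; dsk=m&(W[...,2]<.185)&(W[...,2]>.17)
    pts=q[:,:2].astype(np.float32); c=q.mean(0); N=np.linalg.svd(pts-pts.mean(0),full_matrices=False)[2][0]
    r=cv2.minAreaRect((pts*1000))
    print(n,len(q),"top c",c.round(4),"mid",((q.min(0)+q.max(0))/2).round(4),"dir",N.round(3),np.arctan2(N[1],N[0]).round(3)%np.pi,"rect",r)
    print(" disc",dsk.sum(),W[dsk].min(0).round(3) if dsk.any() else "",W[dsk].max(0).round(3) if dsk.any() else "")
E
```

```text
top 1843 slope x (tan of q-pi, sign -) [ 0.0036 -0.0015  0.1212] q=pi-0.004
side 1179 slope x (tan of q-pi, sign -) [2.100e-03 1.000e-04 1.197e-01] q=pi-0.002
top 72 top c [0.4544 0.0876 0.2036] mid [0.4555 0.0892 0.2034] dir [-0.3   -0.954] 1.2655927 rect ((454.3051452636719, 90.62804412841797), (43.473026275634766, 12.013408660888672), 73.55050659179688)
 disc 49 [0.441 0.076 0.173] [0.469 0.107 0.185]
side 79 top c [0.4548 0.094  0.2022] mid [0.4562 0.0931 0.2018] dir [0.253 0.968] 1.315 rect ((455.35504150390625, 93.61476135253906), (43.601348876953125, 11.664763450622559), 74.728759765625)
 disc 70 [0.442 0.08  0.171] [0.471 0.115 0.185]
```

View pics/top6.png

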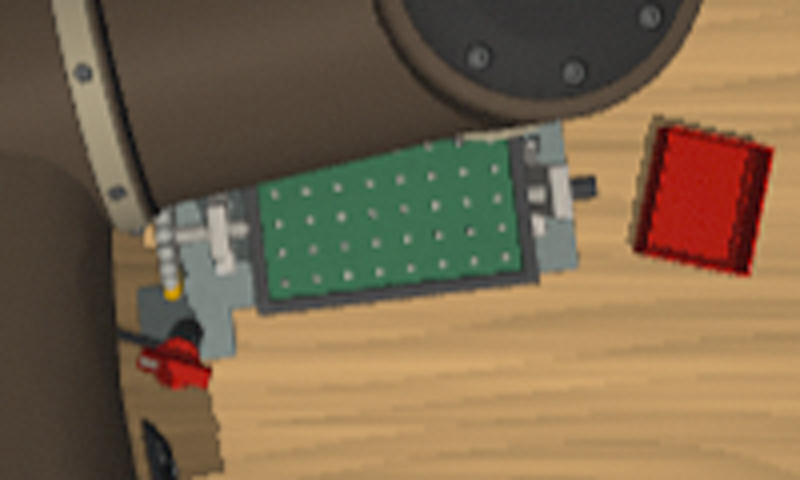

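The solder side is up and the board stays level. The knob bar is centred at (0.455, 0.0905) with world angle ≈1.285 (about 0.195 turned), and the red disc below the bar limits how low the tips can go. I'm moving over the knob and aligning the tool.

Emit:
step_arm(
  targets=[
    [[0.03, -0.0335, 0], [0, 0, 0], 0.2],
    [[0.03, -0.0335, 0], [0, 0, 0], 0.2],
    [[0.03, -0.0335, 0], [0, 0, 0], 0.2],
    [[0.03, -0.0335, 0], [0, 0, 0], 0.2],
    [[0.03, -0.0335, 0], [0, 0, 0], 0.2],
    [[0, 0, 0], [0, 0, -8.2], 0.2],
    [[0, 0, 0], [0, 0, -8.2], 0.2],
    [[0, 0, 0], [0, 0, -8.2], 0.2],
  ],
)

```text
t: 9.5
eef_pos: [0.4557, 0.0911, 0.2389]
ee_rot: [3.141, 0.0, 2.137]
force: [-0.2, -0.3, 0.4]
width: 0.0528
```

Emit:
step_arm(
  targets=[
    [[0, 0, 0], [0, 0, -8.2], 0],
    [[0, 0, 0], [0, 0, -8.2], 0],
    [[0, 0, 0], [0, 0, -8.2], 0],
    [[0, 0, 0], [0, 0, -8.2], 0],
    [[0, 0, 0], [0, 0, -8.2], 0],
    [[0, 0, 0], [0, 0, 0], 0],
    [[0, 0, 0], [0, 0, 0], 0],
    [[0, 0, 0], [0, 0, 0], 0],
  ],
)

```text
t: 10.3
eef_pos: [0.4561, 0.0907, 0.2386]
ee_rot: [-3.142, -0.0, 2.842]
force: [-1.0, -0.4, -0.1]
width: 0.0438
```

```bash
python3 look.py 7; python3 plane.py 7; python3 -c "
from station import arm;print(arm.get_state()['q'])"
```

```text
top 2112 slope x (tan of q-pi, sign -) [ 0.0046 -0.0008  0.1212] q=pi-0.005
side 1114 slope x (tan of q-pi, sign -) [0.0014 0.0004 0.1197] q=pi-0.001
[ 6.21420940e-01 -3.21816818e-03 -4.10685714e-01  2.85664801e-06
 -1.16333966e+00 -9.19668962e-01]
```

View pics/side7.png

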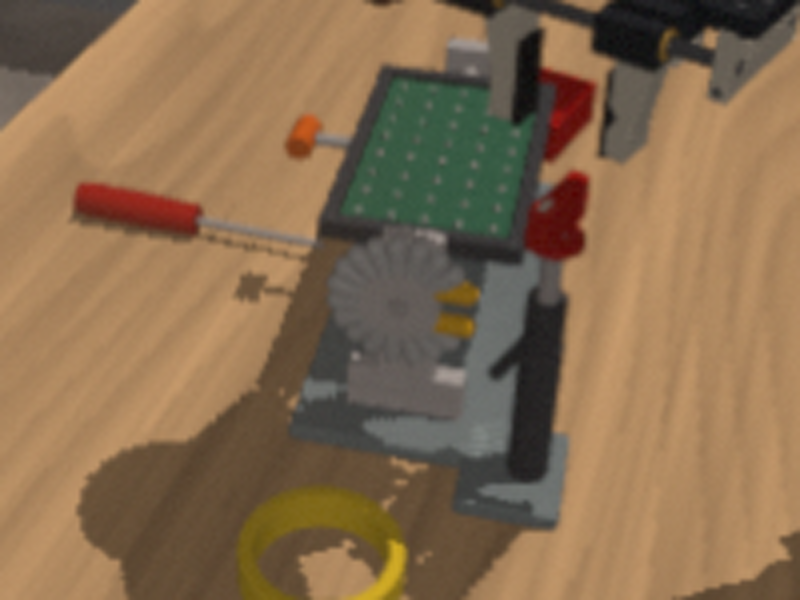

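The open fingers straddle the bar: tips at (510,110) and (625,150), knob below at (560,215). The board is still level. Next I'll descend and grip.

Emit:
step_arm(
  targets=[
    [[0, 0, 0.018], [0, 0, 0], 0],
    [[0, 0, 0.018], [0, 0, 0], 0],
    [[0, 0, 0.017], [0, 0, 0], 0],
    [[0, 0, 0], [0, 0, 0], 0],
    [[0, 0, 0], [0, 0, 0], -0.9],
    [[0, 0, 0], [0, 0, 0], -0.9],
    [[0, 0, 0], [0, 0, 0], -0.9],
    [[0, 0, 0], [0, 0, 0], -0.9],
  ],
  grip_force=20,
)

```text
t: 11.2
eef_pos: [0.4565, 0.091, 0.1863]
ee_rot: [3.141, 0.001, 2.845]
force: [1.0, 0.3, 0.1]
width: 0.0174
```

Emit:
step_arm(
  targets=[
    [[0, 0, 0], [0, 0, 0], -0.9],
    [[0, 0, 0], [0, 0, 0], -0.9],
    [[0, 0, 0], [0, 0, 0], -0.9],
    [[0, 0, 0], [0, 0, 0], -0.9],
    [[0, 0, 0], [0, 0, 0], -0.9],
    [[0, 0, 0], [0, 0, 0], -0.9],
    [[0, 0, 0], [0, 0, 0], -0.9],
    [[0, 0, 0], [0, 0, 0], -0.9],
  ],
)

```text
t: 12.0
eef_pos: [0.4556, 0.0911, 0.1861]
ee_rot: [3.141, -0.001, 2.845]
force: [-5.0, 2.9, 5.0]
width: 0.012
```

```bash
python3 look.py 8; python3 -c "
from station import arm;s=arm.get_state();print(s['moment'],s['force'],s['q'])"
```

```text
[1.09010906 2.18463384 0.03904503] [-5.33475544  3.72014915  5.53643478] [ 0.62207804  0.04021809 -0.49284245 -0.00119065 -1.03783599 -0.91768464]
```

View pics/side8.png

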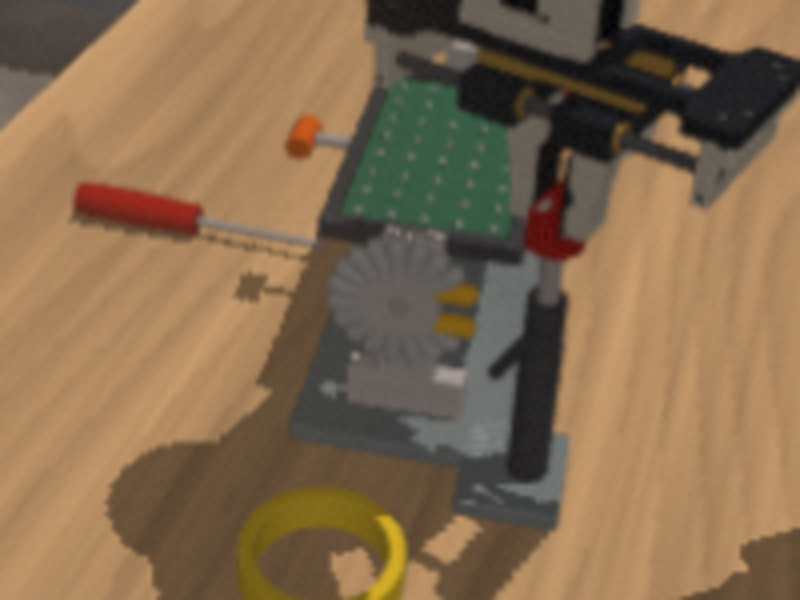

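Width is 12.0 mm, so the bar is gripped. Turning clockwise (yaw decreasing, positive about tool z).

Emit:
step_arm(
  targets=[
    [[0, 0, 0], [0, 0, 6], -0.9],
    [[0, 0, 0], [0, 0, 6], -0.9],
    [[0, 0, 0], [0, 0, 6], -0.9],
    [[0, 0, 0], [0, 0, 6], -0.9],
    [[0, 0, 0], [0, 0, 6], -0.9],
    [[0, 0, 0], [0, 0, 6], -0.9],
    [[0, 0, 0], [0, 0, 6], -0.9],
    [[0, 0, 0], [0, 0, 6], -0.9],
  ],
)

```text
t: 12.9
eef_pos: [0.4557, 0.0911, 0.1861]
ee_rot: [-3.141, -0.001, 2.003]
force: [-4.3, 2.7, 5.3]
width: 0.0122
```

```bash
python3 look.py 9; python3 plane.py 9; python3 -c "
from station import arm;s=arm.get_state();print(s['moment'],s['force'],s['q'],s['ee_rot'])"
```

```text
top 2066 slope x (tan of q-pi, sign -) [ 0.004  -0.0014  0.1212] q=pi-0.004
side 1051 slope x (tan of q-pi, sign -) [0.0028 0.0012 0.1198] q=pi-0.003
[ 0.9573933   1.84458651 -0.06016078] [-4.61967248  2.88625622  4.21960588] [ 6.21953915e-01  4.02716618e-02 -4.92835825e-01 -9.64815655e-04
 -1.03762276e+00 -1.75912489e+00] [-3.14150180e+00 -8.28570278e-04  2.00393128e+00]
```

View pics/side9.png

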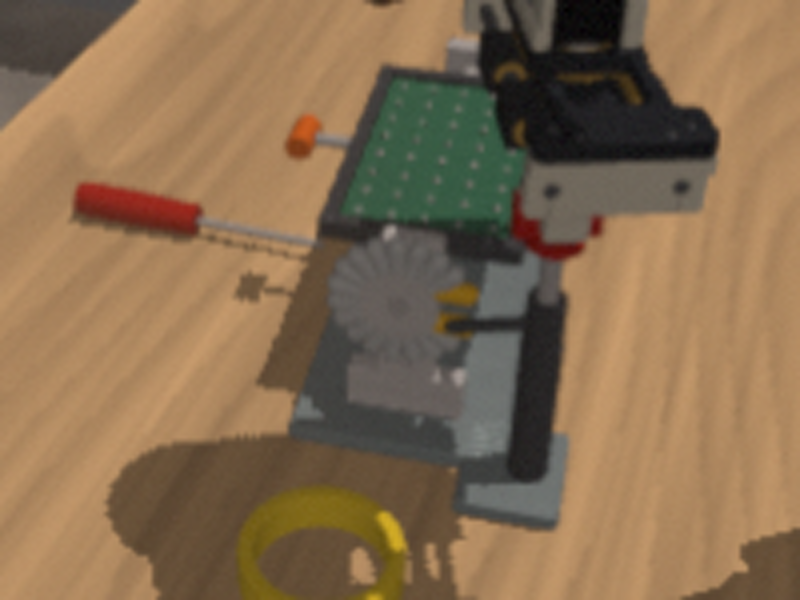

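The rod has swung round to the wheel at about (450,322), next to the slot mouth, and the board is still level. I'll turn the remaining ~18°.

Emit:
step_arm(
  targets=[
    [[0, 0, 0], [0, 0, 3], -0.9],
    [[0, 0, 0], [0, 0, 3], -0.9],
    [[0, 0, 0], [0, 0, 3], -0.9],
    [[0, 0, 0], [0, 0, 3], -0.9],
    [[0, 0, 0], [0, 0, 3], -0.9],
    [[0, 0, 0], [0, 0, 3], -0.9],
    [[0, 0, 0], [0, 0, 0], -0.9],
    [[0, 0, 0], [0, 0, 0], -0.9],
  ],
)

```text
t: 13.8
eef_pos: [0.4557, 0.091, 0.1861]
ee_rot: [-3.141, -0.001, 1.693]
force: [-4.7, 2.0, 5.0]
width: 0.0117
```

```bash
python3 look.py 10; python3 plane.py 10; python3 -c "
from station import arm;s=arm.get_state();print(s['moment'],s['force'],s['q'],s['ee_rot'])"
```

```text
top 2157 slope x (tan of q-pi, sign -) [ 0.0028 -0.0005  0.1211] q=pi-0.003
side 775 slope x (tan of q-pi, sign -) [-1.000e-04 -3.000e-04  1.197e-01] q=pi+0.000
[ 0.85910349  1.76798409 -0.01154218] [-4.82813467  1.31821563  4.6834782 ] [ 6.21893102e-01  4.03098903e-02 -4.92827009e-01 -9.36878851e-04
 -1.03764427e+00 -2.06966859e+00] [-3.14121977e+00 -7.15680752e-04  1.69334087e+00]
```

View pics/side10.png

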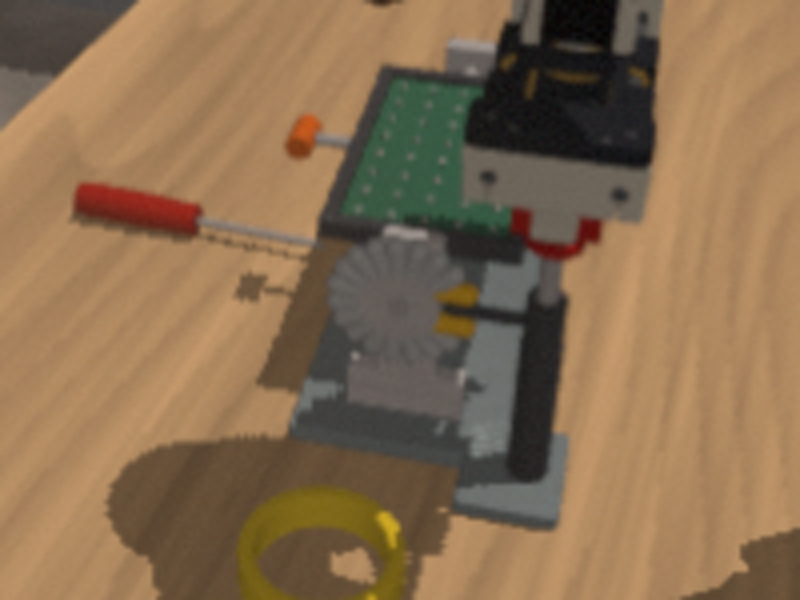

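The rod now lies between the yellow teeth at (460,311). I'll turn a few degrees more to confirm the stop by torque.

Emit:
step_arm(
  targets=[
    [[0, 0, 0], [0, 0, 1], -0.9],
    [[0, 0, 0], [0, 0, 1], -0.9],
    [[0, 0, 0], [0, 0, 1], -0.9],
    [[0, 0, 0], [0, 0, 1], -0.9],
    [[0, 0, 0], [0, 0, 0], -0.9],
    [[0, 0, 0], [0, 0, 0], -0.9],
    [[0, 0, 0], [0, 0, 0], -0.9],
    [[0, 0, 0], [0, 0, 0], -0.9],
  ],
)

```text
t: 14.7
eef_pos: [0.4559, 0.091, 0.1861]
ee_rot: [-3.141, -0.0, 1.624]
force: [-5.0, 2.1, 5.8]
width: 0.0125
```

```bash
python3 -c "
from station import arm;s=arm.get_state();print(s['moment'],s['force'],s['ee_rot'],s['joint_efforts'])"
```

```text
[0.9124033  1.80979511 0.49767032] [-5.01789777  2.06587578  5.82088531] [-3.14149305e+00 -4.63918077e-04  1.62406182e+00] [ -2.04089686 -27.88512111  26.26932085   7.01952785   0.88103822
  -0.49291944]
```

The torque rose to 0.5 N m, well above the 0.06 friction, so the knob is against its stop. I'm releasing and rising.

Emit:
step_arm(
  targets=[
    [[0, 0, 0], [0, 0, 0], 0.1],
    [[0, 0, 0], [0, 0, 0], 0.1],
    [[0, 0, 0], [0, 0, 0], 0.1],
    [[0, 0, 0], [0, 0, 0], 0.1],
    [[0, 0, 0], [0, 0, 0], 0.1],
    [[0, 0, -0.02], [0, 0, 0], 0.1],
    [[0, 0, -0.03], [0, 0, 0], 0.1],
    [[0, 0, -0.04], [0, 0, 0], 0.1],
  ],
)

```text
t: 15.5
eef_pos: [0.4553, 0.0903, 0.2754]
ee_rot: [-3.139, 0.001, 1.623]
force: [1.5, 0.8, -0.1]
width: 0.0479
```

Emit:
step_arm(
  targets=[
    [[0, -0.02, -0.02], [0, 0, 0], 0.1],
    [[0, -0.02, -0.02], [0, 0, 0], 0.1],
    [[0, 0, 0], [0, 0, 0], 0.1],
    [[0, 0, 0], [0, 0, 0], 0.1],
    [[0, 0, 0], [0, 0, 0], 0.1],
    [[0, 0, 0], [0, 0, 0], 0.1],
    [[0, 0, 0], [0, 0, 0], 0.1],
    [[0, 0, 0], [0, 0, 0], 0.1],
  ],
)

```text
t: 16.3
eef_pos: [0.4164, 0.0886, 0.3151]
ee_rot: [-3.141, 0.001, 1.623]
force: [1.4, 0.7, 0.4]
width: 0.0478
```

```bash
python3 look.py 11; python3 plane.py 11; python3 - <<'E'
from h import *
from station import arm
s=arm.get_state(); print(s['force'],s['qd'].round(3))
for n in("top","side"):
    p=np.load(f"{n}11p.npy"); d=np.load(f"{n}11.npy"); W=cloud(n,d)
    hsv=cv2.cvtColor(p,cv2.COLOR_RGB2HSV).astype(int); h,s,v=hsv[...,0],hsv[...,1],hsv[...,2]
    m=((h<6)|(h>174))&(s>140)&(v>60)&(abs(W[...,0]-.454)<.04)&(abs(W[...,1]-.09)<.04)&(W[...,2]>.199)
    q=W[m]
    if len(q)>10:
        r=cv2.minAreaRect((q[:,:2]*1000).astype(np.float32)); N=np.linalg.svd(q[:,:2]-q[:,:2].mean(0),full_matrices=False)[2][0]
        print(n,len(q),r,np.arctan(N[1]/N[0]))
E
```

```text
top 2157 slope x (tan of q-pi, sign -) [ 0.0025 -0.0013  0.1211] q=pi-0.002
side 1169 slope x (tan of q-pi, sign -) [0.0046 0.0004 0.1197] q=pi-0.005
[ 0.71760438 -0.01986435  0.29905745] [ 0.001 -0.005  0.     0.001 -0.    -0.   ]
top 72 ((455.5851135253906, 90.76923370361328), (43.72962188720703, 11.82303237915039), 9.662538528442383) 0.12455632427473495
side 84 ((456.0105895996094, 94.80037689208984), (41.47447204589844, 11.873680114746094), 14.043916702270508) 0.16746215880426016
```

View pics/side11.png

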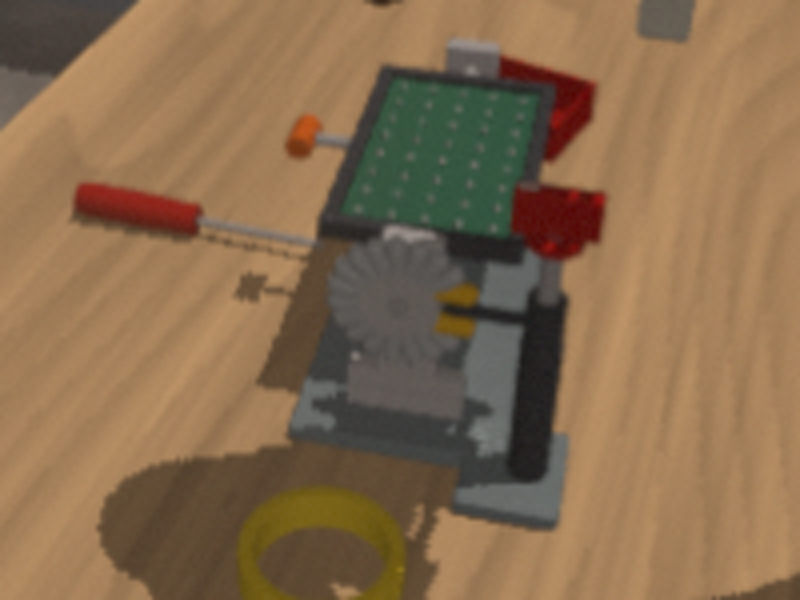

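View pics/top11.png

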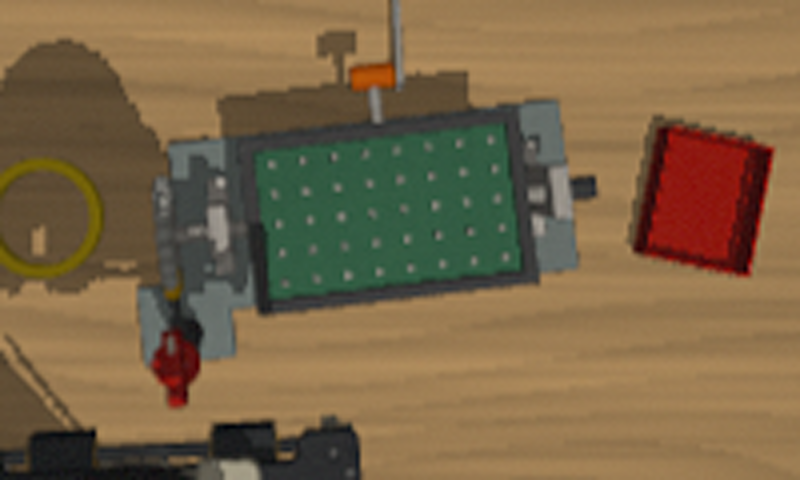

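The rod sits in the slot at (460,311). The bar is parallel to the stand's x axis, the board is level, and the tape, tray and screwdriver are where they were. The gripper is clear, so I'm handing in.

```bash
python3 -c "
from station import ticket;print(ticket.job_done())"
```

```text
the job is handed in; nothing more can be done
None
```

I turned the carrier over by its handle until the board lay level with the solder side up. I then turned the lock knob clockwise to its stop, backed the gripper off, and handed the job in at about 16.4 s.

My last checks, taken from both cameras and the wrist sensor:
- **Board:** level within about 0.005 rad by both cameras.
- **Lock:** the rod is visibly between the yellow teeth of the slot. At the end of the turn the wrist torque rose to about 0.5 N m against the 0.06 N m friction, so the knob is on its stop.
- **Knob angle:** the bar measured at 0.125 rad (top camera) and 0.167 rad (side camera) against a stand yaw of about 0.13 rad. The two disagree by 0.04 rad, but both fit the fully home position.
- **Bystanders:** the screwdriver, tray and tape roll look unmoved in the pictures; I did not re-measure their positions.
- **Gripper:** clear of everything when I handed in, with under 1 N on the tool.

No check failed. The first turn stopped 0.05 rad short of level, and I corrected that before letting go of the handle.

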